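# Lock the last wing fastener on the drive box cover

### The arm

A 7-joint arm with a two-finger parallel gripper is mounted at the origin on the work surface. World frame = base frame: x ahead of the robot, y to its left, z up, the work surface at z = 0. Lengths are in m, angles in degrees, forces in N, time in s.
With the tool pointing down it reaches from about 0.425 to 0.875 m from the base axis. Payload 4.7 kg.
Tool frame: the origin (TCP) lies at the very end of the fingers, on their centre line; the grasp point (between the pads) lies env.grip_point_offset behind it (env.grip_point_offset is the distance from the TCP to the grasp point, in m); z points along the fingers, y is the direction in which the jaws open and shut (so a half turn about z gives the same grasp; the last joint's range is limited). The gripper opens to 87 mm and grips with 3 to 60 N. Pads are 19 mm wide; open, the fingers measure 117 mm over their backs; the gripper's body (75 mm by 190 mm) begins 51 mm behind the grasp point.
Start: joints at [-70.411, 18.392, -4.016, 83.108, 1.295, 78.541, -3.26], TCP at [0.209, 0.615, 0.191] pointing down, gripper open.
Joint ranges: [-163.93, 163.93], [-17.29, 119.83], [-79.2, 71.16], [3.27, 140.29], [-89.18, 269.18], [5.43, 117.66], [-154.24, 154.24]. Speed limits (degrees/s): [147.25, 147.25, 180, 180, 180, 180, 180].

### API

Orientations are given as [roll, pitch, yaw] about the fixed x, y, z axes, in that order (R = Rz(yaw) Ry(pitch) Rx(roll)).
In Python, from cell import env gives the robot as it stands.
- The arm moves only by the tool send_rows, never from a script. Its argument "plan" is a list of rows, each a list of 7 numbers: the finger opening in mm, from 0 to 87, then the shift along the tool's x, y, z in mm, then the turn, a rotation vector about the tool's x, y, z in rad. A call has 1 to 12 rows; each row shifts and turns the commanded pose from where the row before left it, along the tool's axes as they then stand; what a row does not reach is not made up. A row lasts 1/10 s, in which the tool goes at most 50 mm and 8.59 degrees, less where a joint would pass 70% of its speed; a pose out of reach is approached as far as the arm can. A call is refused whole if a number of a shift passes 50 or a number of a turn 0.15, either way. A call with a gripper value outside its range is refused whole. The fingers move at their own pace and stop on an object; "grip_force" is the grip in N (left out, the last holds). Time passes only in rows, so rows that do not move let the fingers close. It gives the time, the measured TCP pose, the force and the opening at its end, in the units of the state.
- env.get_obs(): the state, without advancing time (a new reading comes with each control period).
- env.read_camera(name): name is "side" or "top"; returns the picture (384x512x3 uint8, red, green, blue); there is no depth.
- env.get_calibration(name): a dict with "fx", "fy", "cx", "cy" (pixels), "k1" (the pictures are not rectified: a ray, as slopes to the right and down, at radius r is drawn at 1 + k1 r^2 times it, then the intrinsics apply), "extrinsics" (4x4, takes a point from camera to world coordinates). Camera axes: x right, y down, z forward; pixel columns grow to the right and rows downward; lengths in m; the calibration is good to about 2 mm. A picture is of the moment at which its call begins. get_calibration takes no time and is no camera call.
- env.sign_off(): hands the job in, once; it reports no verdict.
Trained networks look in the newest picture that a camera, given by its name, has taken for a name from the list of things; names that differ only in an ending like _2 or _b are one class to them, and where a whole thing is asked for, a point or a joint stands for the part that bears it (a point fixed in the world has none). Each returns a list of dicts, best first, with "confidence" (0 to 1); they miss things now and then, are a little off and sometimes report something else, mostly with a low value. They report only what shows in the picture. A call takes as long as a camera call.
- env.regions_of(camera, query): "region" (384x512 bool, what is visible of it) and "rect" ([left, top, right, bottom] in pixels, round what is visible of it).
The state is a dict: "time_s": time; "qpos": joint angles; "joint_velocities": joint speeds; "effort": joint torques, N m; "tool_pos": TCP position; "tool_rot": TCP orientation; "force": force on the tool from outside, world axes, zero at the start; "wrist_torque": the same for the moment, N m; "grip_width": finger opening in m.
Only numpy, scipy, OpenCV 4.12 (cv2) and the standard library are available. Lean on these libraries where they do the work, as an engineer would, in place of code of your own. Each camera call takes 0.05 s, during which the arm holds its last target. There are 200 camera calls.

### The job

The cover of the cream drive box on the inspection bench is shut, but only one of its two black wing fasteners is locked; the other still stands raised, with its wing lying roughly along the cover's front edge instead of across it. Turn that raised one clockwise, seen from above, by a quarter turn until it drops fully into its locked detent, then let go of it. Leave the other fastener locked and the steel ring gauge lying where it is on the cover.

Things in the scene. Friction and masses are not known exactly. Their poses are not given: they have to be found in the camera images.
- loose_wing (a joint): Turn (rad) of the raised fastener. 0 = open, 1.571 = locked, growing clockwise from above, stops at both ends; starts at 0 to 0.35. It turns lightly (0.04 N m). Below about 1.05 it stays raised where it is left; from 1.08 its pins run down a ramp, sinking 5 mm by 1.571, and if let go beyond 1.2 its 12 N spring pulls it round and down into the detent by itself. It may be the left or right one.
- loose_wing_grip (a point): On its vertical axis, 10 mm below the wing's top. Black blade 48 mm long (frame x), 10 thick (y, to pinch), 34 high, on a 30 mm steel flange, its top 23 mm under this point. Point 35 mm above the cover when open, 30 locked; cover 74 mm above bench. Box 220 x 300 mm, yawed up to 30 deg. Open: wing along the box's long front (robot-side) edge; locked: across it, in line with two dark ticks.
- locked_wing (a joint): Turn (rad) of the other, identical fastener, 130 to 172 mm from the raised one along the cover's front edge. Already locked: starts at 1.571 (same meaning), its wing across the front edge and 5 mm lower than the raised one.
- ring_gauge: Loose plain steel ring, 60 mm outer and 36 mm inner diameter, 18 mm high, about 250 g, lying flat on the rear half of the cover; origin at the centre of its underside, z up. A bystander: its rim is at least 65 mm from either fastener's axis.

How it is judged:
By the outcome, as a careful person would: the job done as asked, in the order asked, and still so for the second after the job is handed in, with the robot touching nothing.
It also fails if it takes over 32 s, if anything falls off the work surface, if the arm or the gripper's body presses on something with over 40 N, if the wrist force passes 120 N, or if a joint passes its speed limit or range.

## Working session

There is one attempt and no reset: what is moved stays moved. The work goes in short steps, Python scripts to look and compute and a tool call to move; the robot and the scene stay as the last step left them, time stands still between calls to the robot, and variables do not carry over. Pictures are saved under pics/ and viewed, about 8 in all and at most 12, crops included, and the job is handed in when it is done.

Besides the shell and the picture viewer there is one more tool, called after ">>>" in YAML: its name, and indented under it one key for each argument. send_rows: Moves the arm, as the interface text tells. Its arguments: {"type":"object","properties":{"plan":{"type":"array"},"grip_force":{"type":"number"}},"required":["plan"]}

```bash
mkdir -p pics; ls
cat > h.py <<'E'
import numpy as np, cv2
from cell import env
def ray(cam,u,v):
    c=env.get_calibration(cam); K=np.array([[c['fx'],0,c['cx']],[0,c['fy'],c['cy']],[0,0,1.]])
    p=cv2.undistortPoints(np.array([[[u,v]]],float),K,np.array([c['k1'],0,0,0,0.]))[0,0]
    E=np.array(c['extrinsics']); return E[:3,3],E[:3,:3]@np.array([p[0],p[1],1])
def at(cam,u,v,z):
    o,d=ray(cam,u,v); return o+d*(z-o[2])/d[2]
def proj(cam,P):
    c=env.get_calibration(cam); K=np.array([[c['fx'],0,c['cx']],[0,c['fy'],c['cy']],[0,0,1.]])
    T=np.linalg.inv(np.array(c['extrinsics'])); 
    return cv2.projectPoints(np.atleast_2d(np.array(P,float)),cv2.Rodrigues(T[:3,:3])[0],T[:3,3],K,np.array([c['k1'],0,0,0,0.]))[0][:,0]
E
python3 - <<'E'
from h import *
ims=[]
for c in('top','side'):
    im=env.read_camera(c); cv2.imwrite(f'pics/{c}0.png',cv2.resize(im[:,:,::-1],(800,600),interpolation=3))
    for q in('loose_wing','locked_wing','ring_gauge'):
        for r in env.regions_of(c,q)[:3]: 
            ys,xs=np.nonzero(r['region']); print(c,q,round(r['confidence'],2),np.round(r['rect']),xs.mean().round(1),ys.mean().round(1),len(xs))
    print(np.round(env.get_calibration(c)['extrinsics'],3).tolist(),env.get_calibration(c)['fx'])
o=env.get_obs();print(o['time_s'],o['tool_pos'],o['tool_rot'],env.grip_point_offset)
E
```

```text
pics
top loose_wing 0.74 [382. 250. 413. 274.] 395.7 262.3 368
top locked_wing 0.6 [301. 224. 319. 249.] 310.5 233.9 303
top ring_gauge 0.88 [348. 166. 387. 205.] 366.9 184.2 821
[[-0.012, -0.994, 0.112, 0.546], [-1.0, 0.012, 0.0, 0.027], [-0.002, -0.111, -0.994, 0.765], [0.0, 0.0, 0.0, 1.0]] 412.53979193026174
side loose_wing 0.86 [248. 311. 272. 362.] 260.5 340.0 655
side locked_wing 0.91 [230. 246. 269. 269.] 248.5 255.3 745
side locked_wing 0.3 [248. 310. 274. 362.] 260.4 338.8 736
side ring_gauge 0.84 [308. 268. 353. 309.] 330.7 288.4 1202
[[0.905, -0.226, 0.36, 0.375], [-0.425, -0.505, 0.751, -0.447], [0.012, -0.833, -0.553, 0.498], [0.0, 0.0, 0.0, 1.0]] 383.54483513700217
0.4 [0.20926268 0.6153236  0.19058867] [-1.79986165e+02  2.43442358e-03  1.61221324e+02] 0.0187
```

View pics/top0.png

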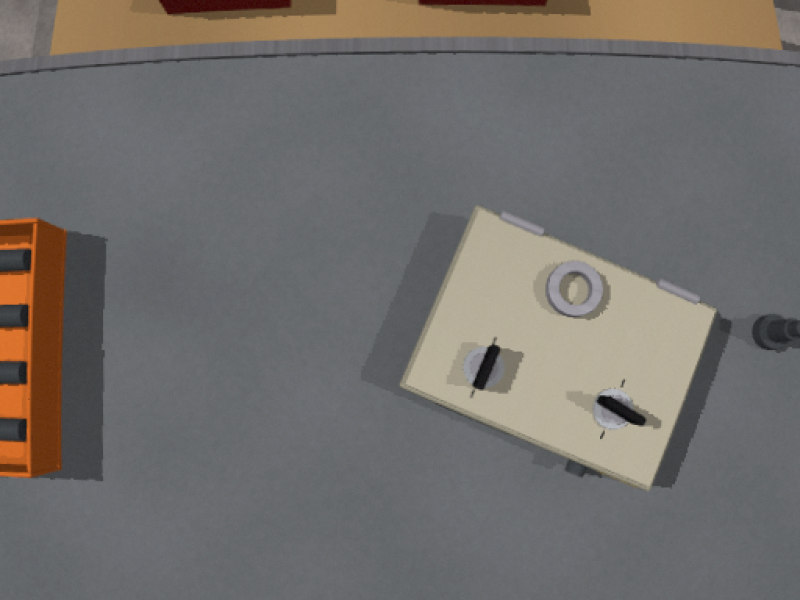

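View pics/side0.png

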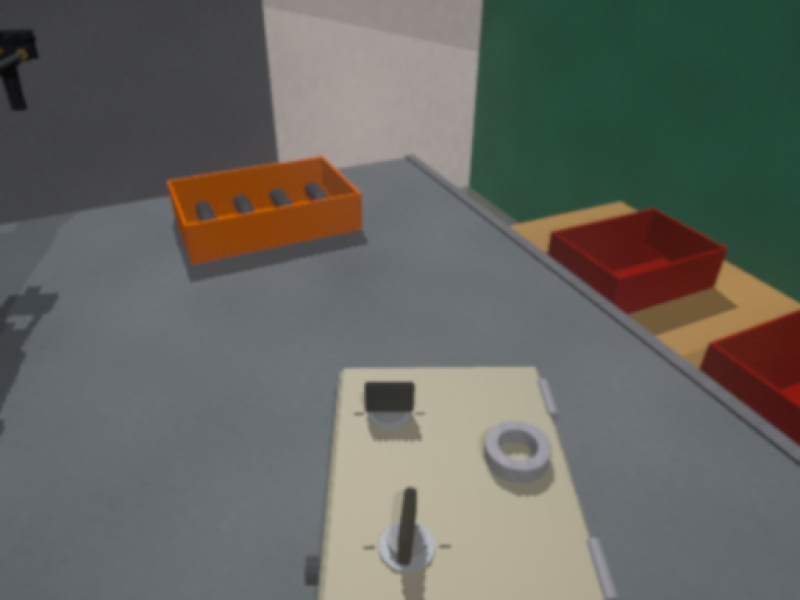

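Both views agree: the raised fastener is the right one, about (621,410) in the 800-px top view with ticks at (623,382) and (602,435). The locked one is at (486,367), and the ring is at (575,288), clear of both.

```bash
python3 - <<'E'
from h import *
s=.64
t1,t2=[at('top',u*s,v*s,.074) for u,v in((622.5,382.5),(602.5,435))]
print('ticks',t1,t2,(t1+t2)/2, np.degrees(np.arctan2(*(t1-t2)[1::-1])))
s1,s2=[at('side',u*s,v*s,.074) for u,v in((369,547.5),(446,546.5))]
print('side ticks',s1,s2,(s1+s2)/2,np.degrees(np.arctan2(*(s2-s1)[1::-1])))
l1,l2=[at('top',u*s,v*s,.074) for u,v in((494.5,339),(473,395))]; print('locked ticks mid',(l1+l2)/2)
for c,u,v in(('top',475,208),('top',715,310),('top',650,488),('top',403,385)): print('corner',at(c,u*s,v*s,.074))
for c in('top','side'):
    im=env.read_camera(c); r=env.regions_of(c,'loose_wing')[0]
    b=(im.max(2)<70)
    x0,y0,x1,y1=[int(a) for a in r['rect']]; m=np.zeros_like(b); m[y0-4:y1+5,x0-4:x1+5]=1; m&=b
    for n,mm in(('dark',m),('reg',r['region'])):
        ys,xs=np.nonzero(mm); P=np.array([at(c,x,y,.115 if c=='top' else .105)[:2] for x,y in zip(xs,ys)])
        cc=P.mean(0);w,V=np.linalg.eigh(np.cov((P-cc).T)); print(c,n,len(xs),cc,np.degrees(np.arctan2(V[1,1],V[0,1]))%180,np.sqrt(12*w))
    k=im[y0-25:y1+25,x0-30:x1+30,::-1]; cv2.imwrite(f'pics/{c}1.png',cv2.resize(k,None,fx=6,fy=6,interpolation=cv2.INTER_NEAREST)); print(x0-30,y0-25,k.shape)
E
python3 - <<'E'
import cv2,numpy as np
a=cv2.imread('pics/top1.png');b=cv2.imread('pics/side1.png')
h=max(a.shape[0],b.shape[0]);o=np.zeros((h,a.shape[1]+b.shape[1],3),np.uint8)
o[:a.shape[0],:a.shape[1]]=a;o[:b.shape[0],a.shape[1]:]=b
print(o.shape,a.shape); f=min(800/o.shape[1],600/o.shape[0]);print(f);cv2.imwrite('pics/both1.png',cv2.resize(o,None,fx=f,fy=f))
E
```

```text
ticks [ 0.5287531 -0.2093316  0.074    ] [ 0.47286098 -0.18528425  0.074     ] [ 0.50080704 -0.19730793  0.074     ] -23.279591288544022
side ticks [ 0.47420713 -0.18518701  0.074     ] [ 0.52963116 -0.20971388  0.074     ] [ 0.50191914 -0.19745045  0.074     ] -23.870892948953145
locked ticks mid [ 0.54863407 -0.05784335  0.074     ]
corner [ 0.72269831 -0.05268065  0.074     ]
corner [ 0.60619216 -0.32108767  0.074     ]
corner [ 0.4134258  -0.23750075  0.074     ]
corner [0.5305866  0.02889067 0.074     ]
top dark 246 [ 0.50217932 -0.1923915 ] 60.49884019516233 [0.0139542  0.05166791]
top reg 384 [ 0.50193247 -0.18984959] 64.99613947385151 [0.02171031 0.04691759]
347 225 (75, 94, 3)
side dark 327 [ 0.49869386 -0.20108768] 59.76337867605642 [0.00837181 0.06064469]
side reg 710 [ 0.49860009 -0.20214406] 60.570449343415866 [0.02169816 0.05844841]
218 287 (97, 88, 3)
(582, 1092, 3) (450, 564, 3)
0.7326007326007326
```

View pics/both1.png

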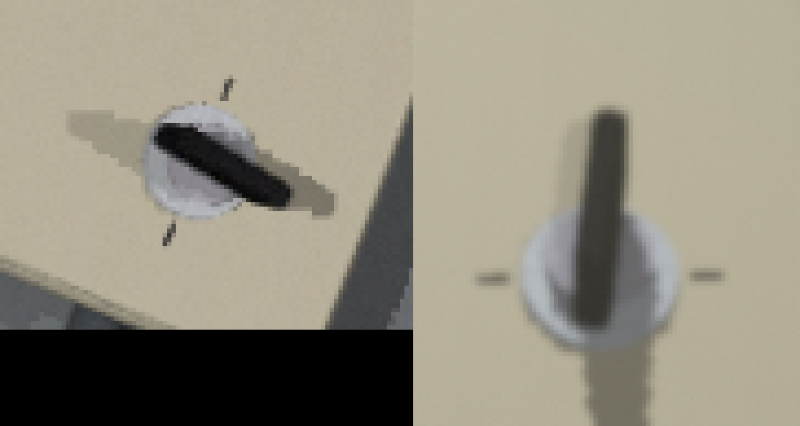

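Axis ≈ (0.501, −0.197), with both cameras agreeing to 1 mm. The open direction is 66.5° and the wing is at about 60.5°, so it starts about 0.1 rad turned. Next I'll plan a curved transit at constant height.

Run:
```python
from h import *
from scipy.spatial.transform import Rotation as R
W=np.array([[.2093,.6153],[.33,.46],[.45,.25],[.52,0],[.5013,-.1974]])
n=22; s=np.r_[0,np.cumsum(np.linalg.norm(np.diff(W,axis=0),axis=1))]; print(s[-1])
t=np.linspace(0,s[-1],n+1); X=np.c_[np.interp(t,s,W[:,0]),np.interp(t,s,W[:,1]),np.full(n+1,.1906)]
p=X[0].copy(); yaw=161.22; rot=0.08
for i in range(n):
    M=R.from_euler('xyz',[180,0,yaw],degrees=True)
    d=np.round(M.inv().apply(X[i+1]-p)*1000); print([60,*d.astype(int).tolist(),0,0,rot]); p+=M.apply(d)/1000; yaw-=np.degrees(rot)
print(p,yaw)
```

```text
0.8964556374004817
[60, -34, -22, 0, 0, 0, 0.08]
[60, -36, -20, 0, 0, 0, 0.08]
[60, -37, -17, 0, 0, 0, 0.08]
[60, -38, -13, 0, 0, 0, 0.08]
[60, -39, -12, 0, 0, 0, 0.08]
[60, -39, -13, 0, 0, 0, 0.08]
[60, -40, -10, 0, 0, 0, 0.08]
[60, -40, -6, 0, 0, 0, 0.08]
[60, -40, -4, 0, 0, 0, 0.08]
[60, -41, 0, 0, 0, 0, 0.08]
[60, -41, 1, 0, 0, 0, 0.08]
[60, -40, -4, 0, 0, 0, 0.08]
[60, -41, 0, 0, 0, 0, 0.08]
[60, -41, 3, 0, 0, 0, 0.08]
[60, -40, 6, 0, 0, 0, 0.08]
[60, -40, 9, 0, 0, 0, 0.08]
[60, -38, 12, 0, 0, 0, 0.08]
[60, -41, 3, 0, 0, 0, 0.08]
[60, -40, 4, 0, 0, 0, 0.08]
[60, -40, 8, 0, 0, 0, 0.08]
[60, -40, 10, 0, 0, 0, 0.08]
[60, -38, 14, 0, 0, 0, 0.08]
[ 0.50130054 -0.19735554  0.1906    ] 60.37942805697508
```

>>> send_rows:
  plan:
    - [60,-34,-22,0,0,0,0.08]
    - [60,-36,-20,0,0,0,0.08]
    - [60,-37,-17,0,0,0,0.08]
    - [60,-38,-13,0,0,0,0.08]
    - [60,-39,-12,0,0,0,0.08]
    - [60,-39,-13,0,0,0,0.08]
    - [60,-40,-10,0,0,0,0.08]
    - [60,-40,-6,0,0,0,0.08]
    - [60,-40,-4,0,0,0,0.08]
    - [60,-41,0,0,0,0,0.08]
    - [60,-41,1,0,0,0,0.08]

```text
time_s: 1.7
tool_pos: [0.4538, 0.2391, 0.1911]
tool_rot: [179.9, -0.0, 110.6]
force: [0.3, 0.7, -0.1]
grip_width: 0.0597
```

>>> send_rows:
  plan:
    - [60,-40,-4,0,0,0,0.08]
    - [60,-41,0,0,0,0,0.08]
    - [60,-41,3,0,0,0,0.08]
    - [60,-40,6,0,0,0,0.08]
    - [60,-40,9,0,0,0,0.08]
    - [60,-38,12,0,0,0,0.08]
    - [60,-41,3,0,0,0,0.08]
    - [60,-40,4,0,0,0,0.08]
    - [60,-40,8,0,0,0,0.08]
    - [60,-40,10,0,0,0,0.08]
    - [60,-38,14,0,0,0,0.08]
    - [60,0,0,0,0,0,0]

```text
time_s: 2.9
tool_pos: [0.4994, -0.2046, 0.1915]
tool_rot: [179.9, 0.2, 59.7]
force: [-0.1, -0.3, -0.5]
grip_width: 0.06
```

>>> send_rows:
  plan:
    - [60,0,0,0,0,0,0]
    - [60,0,0,0,0,0,0]

```text
time_s: 3.1
tool_pos: [0.5017, -0.1957, 0.1907]
tool_rot: [-180.0, -0.0, 60.5]
force: [-0.5, 0.3, 0.5]
grip_width: 0.06
```

Run:
```python
from h import *
o=env.get_obs();print(o['tool_pos'],o['tool_rot'],np.round(o['qpos'],1))
ims=[]
for c in('top','side'):
    im=env.read_camera(c)[:,:,::-1]
    u,v=proj(c,[[.5013,-.1974,.12]])[0].astype(int); x=min(max(u-66,0),512-132);y=min(max(v-100,0),384-160)
    ims.append(cv2.resize(im[y:y+160,x:x+132],None,fx=3,fy=3)); print(c,x,y)
cv2.imwrite('pics/2.png',np.hstack(ims))
```

```text
[ 0.50169137 -0.19572219  0.19065669] [-1.79977456e+02 -4.90296850e-02  6.05089686e+01] [-20.8   5.   42.  100.4  -3.5  75.9  -7.5]
top 335 162
side 195 224
```

View pics/2.png

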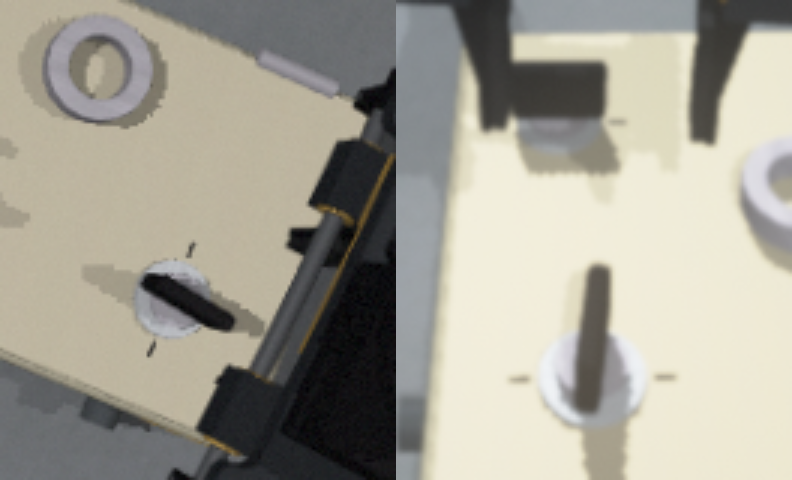

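>>> send_rows:
  plan:
    - [40,-1,0,20,0,0,0]
    - [40,0,0,20,0,0,0]
    - [40,0,0,18,0,0,0]
    - [40,0,0,0,0,0,0]
    - [40,0,0,0,0,0,0]
    - [40,0,0,0,0,0,0]

```text
time_s: 3.8
tool_pos: [0.5018, -0.1979, 0.1339]
tool_rot: [179.9, -0.0, 60.4]
force: [0.2, -0.2, 0.3]
grip_width: 0.0402
```

Run:
```python
from h import *
from scipy.spatial.transform import Rotation as R
o=env.get_obs();print(o['tool_pos'],o['tool_rot'],o['force'])
M=R.from_euler('xyz',o['tool_rot'],degrees=True)
c='side'; im=env.read_camera(c)[:,:,::-1].copy()
P=[o['tool_pos']+M.apply([0,a,0]) for a in(-.02,.02)]+[[.5013,-.1974,.119]]
q=proj(c,P); print(q)
cv2.imwrite('pics/3.png',cv2.resize(im[260:384,190:340],None,fx=5,fy=4.8))
```

```text
[ 0.50175477 -0.19789003  0.13389006] [ 1.79903306e+02 -4.31801456e-02  6.04365049e+01] [ 0.22524183 -0.15164295  0.28185853]
[[244.30556214 318.21286683]
 [279.37769721 320.68526458]
 [261.01931005 327.43612853]]
```

View pics/3.png

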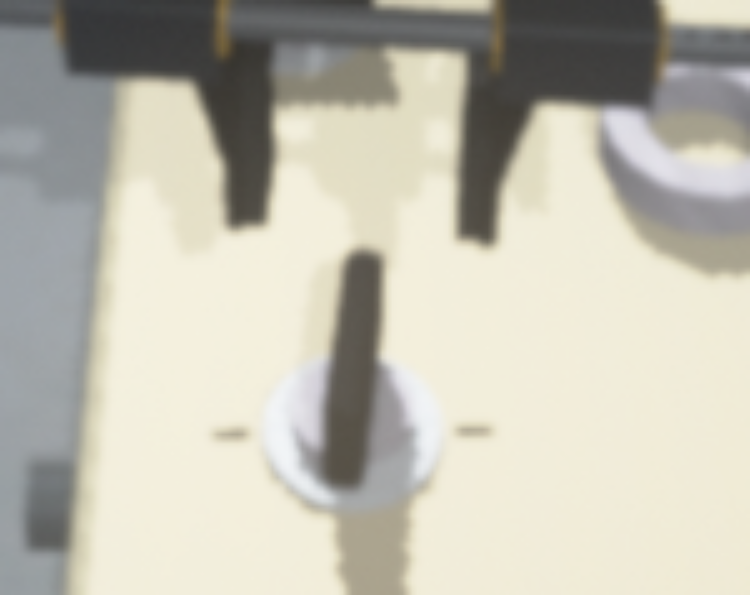

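The fingers straddle the blade: inner edges at x≈272 and 459 px, blade top at 365 px, matching the projection. Descending and pinching lightly.

>>> send_rows:
  plan:
    - [40,0,0,20,0,0,0]
    - [40,0,0,20,0,0,0]
    - [40,0,0,0,0,0,0]
    - [40,0,0,0,0,0,0]
    - [5,0,0,0,0,0,0]
    - [5,0,0,0,0,0,0]
    - [5,0,0,0,0,0,0]
    - [5,0,0,0,0,0,0]
    - [5,0,0,0,0,0,0]
    - [5,0,0,0,0,0,0]
  grip_force: 12

```text
time_s: 4.85
tool_pos: [0.5008, -0.1981, 0.0928]
tool_rot: [180.0, -0.0, 60.4]
force: [0.1, 0.9, 1.2]
grip_width: 0.0066
```

>>> send_rows:
  plan:
    - [5,0,0,0,0,0,0]
    - [5,0,0,0,0,0,0]

```text
time_s: 5.05
tool_pos: [0.5008, -0.1981, 0.0927]
tool_rot: [-180.0, -0.0, 60.4]
force: [-0.0, 0.6, -0.8]
grip_width: 0.0052
```

Run:
```python
from h import *
im=env.read_camera('side')[:,:,::-1]
o=env.get_obs();print(o['tool_pos'],o['tool_rot'],o['force'],o['wrist_torque'],o['grip_width'])
cv2.imwrite('pics/4.png',cv2.resize(im[260:384,190:340],None,fx=5,fy=4.8))
```

```text
[ 0.50077761 -0.19810967  0.09271543] [-1.79996762e+02 -4.34855976e-04  6.03813312e+01] [-0.31961495 -0.172149    0.07706616] [-0.09726937  0.09268954  0.02396931] 0.005629657347263778
```

View pics/4.png

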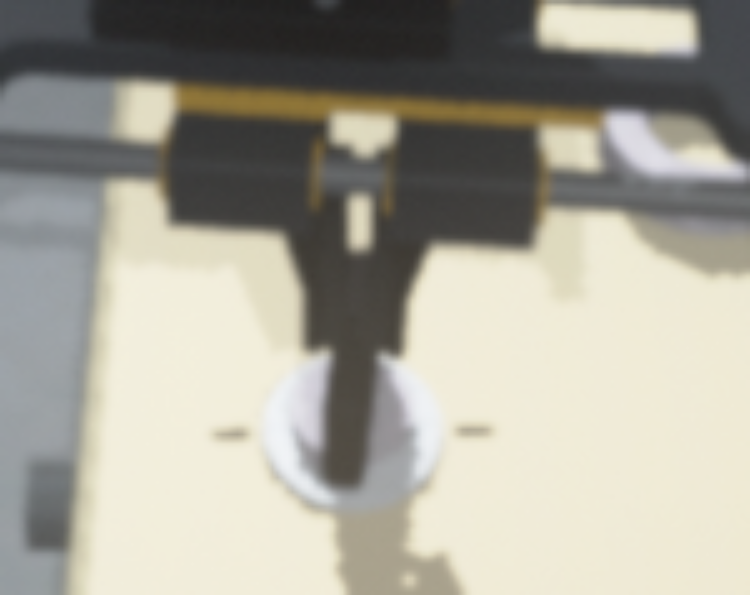

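Width settled at about 5.5 mm although the blade is 10 mm thick, which is suspicious. I'll check whether anything is really between the pads before turning.

>>> send_rows:
  plan:
    - [0,0,0,0,0,0,0]
    - [0,0,0,0,0,0,0]
    - [0,0,0,0,0,0,0]
    - [0,0,0,0,0,0,0]

```text
time_s: 5.5
tool_pos: [0.5008, -0.1981, 0.0928]
tool_rot: [180.0, -0.0, 60.4]
force: [0.4, -0.6, 0.2]
grip_width: 0.0005
```

Run:
```python
from h import *
from scipy.spatial.transform import Rotation as R
o=env.get_obs();print(o['tool_pos'],o['force'],o['wrist_torque'],o['grip_width'])
M=R.from_euler('xyz',o['tool_rot'],degrees=True)
f=lambda p:np.round((p-[190,260])*[5,4.8])
print('tcp in crop',f(proj('side',[o['tool_pos']])))
a=np.radians(60.5); d=np.array([np.cos(a),np.sin(a),0])*.024; c=np.array([.5013,-.1974,0])
for z in(.119,.085): print(z,f(proj('side',[c+d+[0,0,z],c-d+[0,0,z]])).tolist())
print('cover axis',f(proj('side',[c+[0,0,.074]])))
```

```text
[ 0.50079672 -0.19813679  0.09275772] [ 0.36726952 -0.6031159   0.16395836] [-0.13599423  0.08709096 -0.02424933] 0.0005429310773719015
tcp in crop [[353. 392.]]
0.119 [[362.0, 243.0], [348.0, 411.0]]
0.085 [[359.0, 327.0], [345.0, 495.0]]
cover axis [[352. 433.]]
```

The fingers closed to 0, so they missed the blade. In the side view the tips sit about 45–75 crop px higher than the reported TCP projects. I'll check both cameras with the projected points marked.

Run:
```python
from h import *
from scipy.spatial.transform import Rotation as R
o=env.get_obs();M=R.from_euler('xyz',o['tool_rot'],degrees=True); out=[]
for c in('top','side'):
    im=env.read_camera(c)[:,:,::-1]
    x,y=(345,195) if c=='top' else (205,250)
    k=cv2.resize(im[y:y+134,x:x+110] ,(396,482))
    for h,col in((0,(0,0,255)),(.03,(0,255,0)),(.06,(255,0,0))):
        q=(proj(c,[o['tool_pos']-[0,0,-h]])[0]-[x,y])*3.6; print(c,h,q); cv2.circle(k,tuple(int(a) for a in q),3,col,-1)
    out.append(k)
cv2.imwrite('pics/5.png',np.hstack(out))
```

```text
top 0 [184.1348678  241.88434149]
top 0.03 [206.39625112 245.83487067]
top 0.06 [230.70246801 250.13065208]
side 0 [199.86325463 330.15906447]
side 0.03 [201.4533023  273.77544825]
side 0.06 [203.17067446 212.71053565]
```

View pics/5.png

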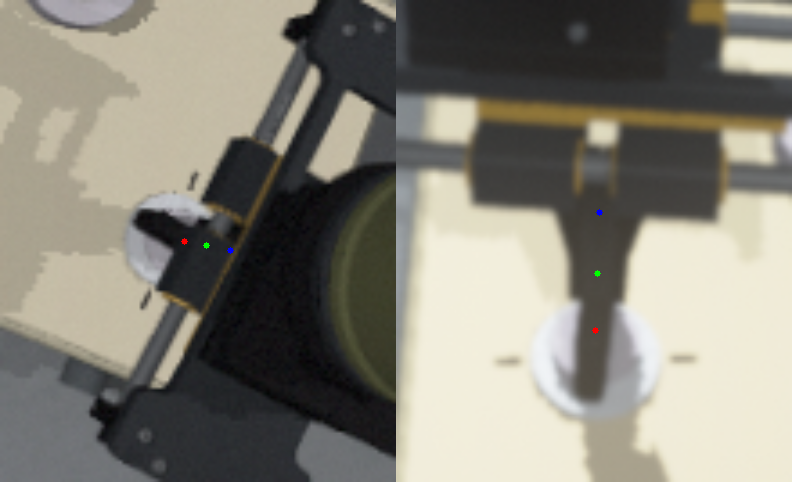

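Run:
```python
from h import *
def tri(a,b):
    o1,d1=ray('top',*a);o2,d2=ray('side',*b); s=np.linalg.lstsq(np.c_[d1,-d2],o2-o1,rcond=None)[0]
    return (o1+d1*s[0]+o2+d2*s[1])/2, np.linalg.norm(o1+d1*s[0]-o2-d2*s[1])
T=np.array([.5008,-.1981,.0928]); a=np.radians(60.4); X=np.array([np.cos(a),np.sin(a),0]); Y=np.array([np.sin(a),-np.cos(a),0])
for n,t,s in(('rail mid',(407.5,256),(261.7,296)),('rail L end gold',(345+185/3.6,195+300/3.6),(205+73/3.6,250+160/3.6)),('rail R gold',(345+265/3.6,195+145/3.6),(205+327/3.6,250+175/3.6))):
    P,e=tri(t,s); print(n,P.round(4),'miss',e.round(4),'rel tool x,y,up',((P-T)@X).round(4),((P-T)@Y).round(4),(P-T)[2].round(4))
# side tip assuming z=reported
for u,v in((205+178/3.6,250+303/3.6),(205+220/3.6,250+303/3.6)):
  for z in(.093,.105,.12): P=at('side',u,v,z); print(z,P.round(4),((P-T)@X).round(4),((P-T)@Y).round(4))
```

```text
rail mid [ 0.5098 -0.1906  0.1627] miss 0.0094 rel tool x,y,up 0.011 0.0041 0.0699
rail L end gold [ 0.4755 -0.1723  0.1626] miss 0.0134 rel tool x,y,up 0.0099 -0.0347 0.0698
rail R gold [ 0.5413 -0.2093  0.1627] miss 0.0067 rel tool x,y,up 0.0103 0.0407 0.0699
0.093 [ 0.4985 -0.1857  0.093 ] 0.0096 -0.0081
0.105 [ 0.4948 -0.1934  0.105 ] 0.0011 -0.0075
0.12 [ 0.4903 -0.2031  0.12  ] -0.0096 -0.0067
0.093 [ 0.5114 -0.1917  0.093 ] 0.0109 0.0061
0.105 [ 0.5074 -0.1992  0.105 ] 0.0023 0.0063
0.12 [ 0.5023 -0.2086  0.12  ] -0.0084 0.0065
```

Run:
```python
from h import *
T=np.array([.5008,-.1981,.0928]); a=np.radians(60.4); X=np.array([np.cos(a),np.sin(a),0]); Y=np.array([np.sin(a),-np.cos(a),0])
for z in(.163,.18,.19,.2):
  for c,p in(('top',(345+225/3.6,195+222/3.6)),('side',(205+204/3.6,250+172/3.6))):
    P=at(c,*p,z); print(z,c,((P-T)@X).round(4),((P-T)@Y).round(4))
# edges of carrier gap & fingers: pic 2 (open 60, reported .5017,-.1957,.1907) side tips' inner corners
T=np.array([.5017,-.1957,.1907]);a=np.radians(60.5); X=np.array([np.cos(a),np.sin(a),0]); Y=np.array([np.sin(a),-np.cos(a),0])
for z in(.19,.205,.22):
  for p in((195+112/3,224+128/3),(195+295/3,224+140/3)):
    P=at('side',*p,z); print('p2',z,((P-T)@X).round(4),((P-T)@Y).round(4))
```

```text
0.163 top 0.0111 0.0079
0.163 side 0.0072 -0.0004
0.18 top 0.017 0.0056
0.18 side -0.0073 0.0003
0.19 top 0.0204 0.0043
0.19 side -0.0158 0.0007
0.2 top 0.0239 0.003
0.2 side -0.0244 0.0011
p2 0.19 0.0227 -0.0344
p2 0.19 0.0225 0.0333
p2 0.205 0.0079 -0.0321
p2 0.205 0.0077 0.0323
p2 0.22 -0.0069 -0.0298
p2 0.22 -0.0071 0.0313
```

Three cues agree that the real fingertips sit about 27 mm above the reported TCP, with no significant lateral offset. The cues are finger spacing (60 mm only fits at z≈.22), the tip edge, and the rail positions. I'll open, go down cautiously with force readings, then close.

>>> send_rows:
  plan:
    - [40,0,0,0,0,0,0]
    - [40,0,0,0,0,0,0]
    - [40,0,0,0,0,0,0]
    - [40,0,0,0,0,0,0]
    - [40,0,0,0,0,0,0]
    - [40,0,0,6,0,0,0]
    - [40,0,0,6,0,0,0]
    - [40,0,0,3,0,0,0]
    - [40,0,0,0,0,0,0]

```text
time_s: 6.5
tool_pos: [0.5002, -0.198, 0.0769]
tool_rot: [-179.9, 0.0, 60.4]
force: [0.6, -0.8, -0.5]
grip_width: 0.04
```

>>> send_rows:
  plan:
    - [40,0,0,3,0,0,0]
    - [40,0,0,3,0,0,0]
    - [40,0,0,3,0,0,0]
    - [40,0,0,0,0,0,0]
    - [40,0,0,0,0,0,0]

```text
time_s: 7.0
tool_pos: [0.5008, -0.1981, 0.0687]
tool_rot: [-180.0, 0.0, 60.4]
force: [0.8, 0.5, 0.2]
grip_width: 0.0402
```

>>> send_rows:
  plan:
    - [4,0,0,0,0,0,0]
    - [4,0,0,0,0,0,0]
    - [4,0,0,0,0,0,0]
    - [4,0,0,0,0,0,0]
    - [4,0,0,0,0,0,0]
    - [4,0,0,0,0,0,0]
    - [4,0,0,0,0,0,0]
    - [4,0,0,0,0,0,0]
  grip_force: 12

```text
time_s: 7.8
tool_pos: [0.5005, -0.198, 0.0688]
tool_rot: [-180.0, -0.0, 60.4]
force: [-2.7, 1.0, 3.1]
grip_width: 0.0098
```

Now it is gripped at 9.8 mm, matching the blade. Turning clockwise (+ about tool z).

>>> send_rows:
  plan:
    - [4,0,0,0,0,0,0.08]
    - [4,0,0,0,0,0,0.1]
    - [4,0,0,0,0,0,0.1]
    - [4,0,0,0,0,0,0.1]
    - [4,0,0,0,0,0,0.1]
    - [4,0,0,0,0,0,0.1]
    - [4,0,0,0,0,0,0.1]
    - [4,0,0,0,0,0,0.1]
    - [4,0,0,0,0,0,0.1]
    - [4,0,0,0,0,0,0]

```text
time_s: 8.8
tool_pos: [0.4995, -0.1966, 0.0687]
tool_rot: [-179.8, 0.1, 9.9]
force: [-5.2, 4.7, 6.7]
grip_width: 0.0101
```

>>> send_rows:
  plan:
    - [4,0,0,0,0,0,0.08]
    - [4,0,0,0,0,0,0.08]
    - [4,0,0,1,0,0,0.08]
    - [4,0,0,1,0,0,0.08]
    - [4,0,0,1,0,0,0.08]
    - [4,0,0,1,0,0,0.06]
    - [4,0,0,0,0,0,0]
    - [4,0,0,0,0,0,0]

```text
time_s: 9.6
tool_pos: [0.4996, -0.1958, 0.0647]
tool_rot: [-179.8, 0.2, -16.4]
force: [-5.9, 5.7, 7.4]
grip_width: 0.0103
```

>>> send_rows:
  plan:
    - [20,0,0,0,0,0,0]
    - [40,0,0,0,0,0,0]
    - [40,0,0,0,0,0,0]
    - [40,0,0,0,0,0,0]
    - [40,0,0,0,0,0,0]
    - [40,0,0,-10,0,0,0]
    - [40,0,0,-20,0,0,0]
    - [40,0,0,-30,0,0,0]
    - [40,0,0,-30,0,0,0]
    - [40,0,0,-30,0,0,0]
    - [40,0,0,0,0,0,0]

```text
time_s: 10.7
tool_pos: [0.5036, -0.1996, 0.1895]
tool_rot: [-179.9, -0.5, -16.4]
force: [0.3, 0.5, -0.3]
grip_width: 0.04
```

>>> send_rows:
  plan:
    - [40,-40,0,0,0,0,0]
    - [40,-40,0,0,0,0,0]
    - [40,-20,0,0,0,0,0]
    - [40,0,0,0,0,0,0]
    - [40,0,0,0,0,0,0]
    - [40,0,0,0,0,0,0]

```text
time_s: 11.3
tool_pos: [0.4056, -0.1704, 0.1849]
tool_rot: [180.0, -0.0, -16.4]
force: [-0.2, 0.2, -0.5]
grip_width: 0.0402
```

Run:
```python
from h import *
o=env.get_obs();print(o['time_s'],o['tool_pos'],o['force'],o['grip_width'])
a=env.read_camera('top')[150:324,262:480,::-1];b=env.read_camera('side')[224:384,205:365,::-1]
cv2.imwrite('pics/6.png',np.hstack([cv2.resize(a,(400,320)),cv2.resize(b,(400,320))]))
for c in('top','side'):
    env.read_camera(c)
    for q in('loose_wing','locked_wing','ring_gauge'):
        for r in env.regions_of(c,q)[:2]:
            ys,xs=np.nonzero(r['region']); z=.08 if 'ring' in q else .11
            P=np.array([at(c,x,y,z)[:2] for x,y in zip(xs,ys)]); w,V=np.linalg.eigh(np.cov(P.T))
            print(c,q,round(r['confidence'],2),np.round(r['rect']),P.mean(0).round(4),np.degrees(np.arctan2(V[1,1],V[0,1])).round(1))
```

```text
11.3 [ 0.40561793 -0.17036311  0.18491376] [-0.20523682  0.22841122 -0.45625329] 0.0402364633523556
top loose_wing 0.77 [381. 246. 407. 279.] [ 0.5028 -0.189 ] 152.2
top locked_wing 0.85 [299. 222. 318. 246.] [ 0.549 -0.054] 155.5
top ring_gauge 0.57 [348. 168. 386. 206.] [ 0.6324 -0.1576] 116.8
side loose_wing 0.78 [241. 327. 282. 359.] [ 0.4969 -0.2074] 160.5
side locked_wing 0.73 [233. 244. 267. 268.] [ 0.5417 -0.0717] 81.7
side ring_gauge 0.58 [310. 270. 351. 311.] [ 0.6321 -0.1545] 46.8
```

View pics/6.png

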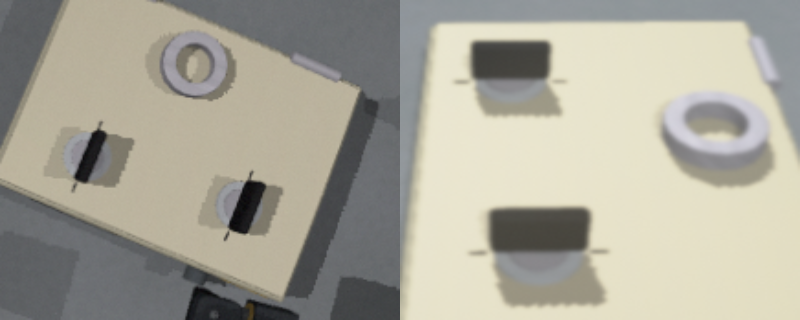

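Both wings now look parallel and in line with their ticks, and the ring is unmoved. A quick numeric check of the wing angle and its drop against the locked one:

Run:
```python
from h import *
ims={c:env.read_camera(c) for c in('top','side')}
for n,A,rt,rs in(('loose',(.5013,-.1974),(375,240,412,285),(236,320,288,365)),('locked',(.5486,-.0578),(293,216,324,252),(228,238,272,275))):
    m=np.zeros((384,512),bool);m[rt[1]:rt[3],rt[0]:rt[2]]=ims['top'][rt[1]:rt[3],rt[0]:rt[2]].max(2)<50
    ys,xs=np.nonzero(m);P=np.array([at('top',x,y,.114)[:2] for x,y in zip(xs,ys)]);w,V=np.linalg.eigh(np.cov(P.T))
    g=ims['side'].max(2).astype(float); u=int(proj('side',[[*A,.114]])[0][0]); col=g[rs[1]-8:rs[3],u-4:u+5].mean(1); 
    top=rs[1]-8+np.argmax(col<120); bot=rs[1]-8+np.nonzero(col<100)[0][-1]
    a=np.radians(66.5);off=.005*np.array([np.cos(a),np.sin(a)])
    pr=[proj('side',[[A[0]+s*off[0],A[1]+s*off[1],z]])[0][1].round(1) for s,z in((1,.119),(1,.114),(-1,.085),(-1,.080))]
    print(n,'angle',np.degrees(np.arctan2(V[1,1],V[0,1])).round(1),np.sqrt(12*w).round(3),'rows',top,bot,'pred top up/locked, bottom up/locked',pr)
```

```text
loose angle 154.3 [0.018 0.046] rows 329 349 pred top up/locked, bottom up/locked [np.float64(323.8), np.float64(326.5), np.float64(348.6), np.float64(351.0)]
locked angle 155.4 [0.011 0.045] rows 245 263 pred top up/locked, bottom up/locked [np.float64(240.6), np.float64(243.1), np.float64(262.0), np.float64(264.4)]
```

The loose wing matches the locked one in angle (154.3° vs 155.4°) and in height (same offset from the locked prediction).

```bash
python3 -c "
from cell import env
print(env.sign_off(), env.get_obs()['time_s'])"
```

```text
the job is handed in; nothing more can be done
the job is handed in; nothing more can be done
```

The raised (right) wing is locked and released, and I handed the job in at about 12 s of the 32 s limit. I pinched it, turned it clockwise to about 1.45 rad while following it down, then let go. Its spring took it the rest of the way into the detent.

**Problem on the way:** my first pinch closed on nothing. The camera images showed the fingertips about 27 mm above the reported tool position. I lowered the tool by a further 24 mm in small steps while watching the force, then gripped the blade at 9.8 mm; the forces I saw stayed under about 11 N.

**Last checks:**
- **Turned wing:** it is parallel to the locked one (154.3° against 155.4°) and in line with its ticks. It sits at locked height to within about 1 pixel, where the full 5 mm drop is about 2.5 pixels.
- **Other fastener and ring gauge:** both appear unmoved in both cameras.
- **Robot:** it is clear of everything, with about zero force.
- **Disagreement:** the gap between reported and seen tool height was never explained; I only worked around it.

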